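# Open the push-and-turn waste jug and set the funnel in it

## Robot

A 7-joint arm with a two-finger parallel gripper is mounted at the origin on the work surface. World frame = base frame: x ahead of the robot, y to its left, z up, the work surface at z = 0. Lengths are in mm, angles in rad, forces in N, time in s.
With the tool pointing down it reaches from about 425 to 825 mm from the base axis. Payload 3.6 kg.
Tool frame: the origin (TCP) lies at the very end of the fingers, on their centre line; the grasp point (between the pads) lies 19 mm behind it (manip.hold_point_z is the distance from the TCP to the grasp point, in mm); y points along the fingers, x is the direction in which the jaws open and shut, and the axes are right-handed (so a half turn about y gives the same grasp; the last joint's range is limited). The gripper opens to 85 mm and grips with 20 to 120 N. Pads are 22 mm wide; open, the fingers measure 114 mm over their backs; the gripper's body (76 mm by 85 mm) begins 54 mm behind the grasp point. The pads swing forward as they close: fully open they stand 13 mm farther back than shut.
Start: joints at [1.117, 0.615, -0.013, 1.423, 0.008, 1.103, -0.04], TCP at [269.081, -591.657, 231.297] pointing down, gripper open.
Joint ranges: [-3.12, 3.12], [-0.3, 2.06], [-1.34, 1.32], [0.26, 2.42], [-1.36, 4.5], [0.01, 1.98], [-2.84, 2.84]. Speed limits (rad/s): [2.79, 2.79, 3.14, 3.14, 3.14, 3.14, 3.14].

## Interface

Orientations are given as a unit quaternion [x, y, z, w].
In Python, from workcell import monitor, imaging, manip, models gives the robot as it stands.
- The arm moves only by the shell command python3 -m jog 'ROWS' [FORCE]. ROWS is JSON, one flat list of numbers, 7 for each row, row after row: the turn, a rotation vector about the tool's x, y, z as a fraction of full scale, then the shift along the tool's x, y, z as a fraction of full scale, then the opening, from -1 (shut) to 1 (fully open). In form: [ax, ay, az, dx, dy, dz, fingers, ax, ay, az, dx, dy, dz, fingers, ...]. A call has 1 to 8 rows; each row shifts and turns the commanded pose from where the row before left it, along the tool's axes as they then stand; what a row does not reach is not made up. Full scale, the value 1, is 0.3 m for a shift and pi/4 rad for a turn. A row lasts 1/8 s, in which the tool goes at most 62.5 mm and 10.7 degrees, less where a joint would pass 70% of its speed; a pose out of reach is approached as far as the arm can. A call with a number of a shift or a turn outside -1 to 1 is refused whole. A call with a gripper value outside its range is refused whole. The fingers move at their own pace and stop on an object; FORCE is the grip in N (left out, the last holds). Time passes only in rows, so rows that do not move let the fingers close. It gives the time, the measured TCP pose, the force and the opening at its end, in the units of the state.
- monitor.get_obs(): the state, without advancing time (a new reading comes with each control period).
- imaging.get_image(name): name is "scene" or "side" or "wrist"; returns (picture, depth): 400x640x3 uint8, blue, green, red; 400x640 float32, mm along the optical axis (not along the pixel's ray), 0 where there is no reading.
- imaging.camera_params(name): a dict with "fov_y" (degrees; the focal length in pixels is half the picture's height over the tangent of half this angle, whatever the lens; pixels are square), "cx", "cy" (the principal point, pixels), "R" (3x3) and "t" (3): a world point X has camera coordinates R X + t; the wrist camera has in their place "hand_eye" (4x4, takes a point from camera to tool coordinates, whose origin is the TCP and whose axes are the tool frame's). Camera axes: x right, y down, z forward; pixel columns grow to the right and rows downward; lengths in mm; the calibration is good to about 2 mm. A picture is of the moment at which its call begins: read the wrist's pose just before it. camera_params takes no time and is no camera call.
- manip.close_job(): hands the job in, once; it reports no verdict.
Trained networks look in the newest picture that a camera, given by its name, has taken for a name from the list of things; names that differ only in an ending like _2 or _b are one class to them, and where a whole thing is asked for, a point or a joint stands for the part that bears it (a point fixed in the world has none). Each returns a list of dicts, best first, with "conf" (0 to 1); they miss things now and then, are a little off and sometimes report something else, mostly with a low value. They report only what shows in the picture. A call takes as long as a camera call. They do not tell look-alikes from the thing itself.
- models.masks_of(camera, label): "region" (400x640 bool, what is visible of it) and "xy" ([column, row] in pixels, amid what is visible of it).
The state is a dict: "clock": time; "qpos": joint angles; "dq": joint speeds; "joint_torque": joint torques, N m; "tcp_pos": TCP position; "ee_rot": TCP orientation; "contact_force": force on the tool from outside, world axes, zero at the start; "ft_torque": the same for the moment, N m; "gripper_width": finger opening in mm.
Only numpy, scipy, OpenCV 4.12 (cv2) and the standard library are available. Lean on these libraries where they do the work, as an engineer would, in place of code of your own. Each camera call takes 0.05 s, during which the arm holds its last target.

## Task

Make the square waste jug ready for filling: push its child-resistant cap down hard and, keeping it pressed, turn it anticlockwise (seen from above) until it comes free, then lift it off and lay it flat in the shallow steel tray, clear of the spatula. Next take the funnel out of its clear stand and set it upright in the jug's open mouth, fully down. Set both down without dropping them, and leave the bottles, glassware and tools round about standing where they are.

Things in the scene. Friction and masses are not known exactly. Their poses are not given: they have to be found in the camera images.
- jug: Square wide-mouth plastic waste jug, 96 mm wide, strapped in a square steel bracket (foot 120 mm wide, 98 mm high) screwed to the bench: it cannot move or turn. Origin: centre of the bracket's underside, z up, x and y along the jug's sides. Flat shoulder at 150 mm; above it only the round neck, whose three lugs hold the cap.
- jug_rim (a point): Centre of the jug's mouth, on the neck's axis at the height of the rim, 190 mm above the bench. Neck 44 mm outer and 37 mm inner diameter, 52 mm over its lugs; open inside down to 100 mm above the bench.
- cap: The jug's child-resistant cap: round, grey, ribbed skirt, 62 mm across, 36 mm high, 70 g. Origin: centre of its underside, z up through its top. Locked, its origin is 170 mm above the bench and its x axis lies along the jug's x; three inner lugs sit in notches under the neck's lugs, held up by a spring liner inside. Off the jug it stands on its skirt; the liner stays inside.
- cap_mid (a point): Middle of the cap, on its axis, 18 mm above its underside. How the cap works: it turns only while pushed down by 5 mm or more (starts at 8 N, 13 N at 5 mm, bottoms at 8.5 mm with 17 N). Kept down it turns anticlockwise from above with about 0.3 N m: free past 40 degrees, best at 60, stop at about 85; then it lifts straight off, clear after 20 mm. Clockwise is blocked.
- funnel: White plastic funnel, 101 mm high, 70 g: stem 24 mm in diameter and 55 mm long, cone from 55 to 77 mm, straight round collar 62 mm across from 77 to 101 mm with a thin rim bead, 65 mm across, in its top 4 mm. Origin: centre of the stem's lower end, z up. It hangs by its cone in the stand's hole, origin about 28 mm above the bench; seated in the jug's mouth its origin is about 127 mm up.
- funnel_rim (a point): Centre of the funnel's open top, 101 mm above its origin.
- stand: Fixed funnel stand: grey foot 112 x 96 mm, two clear uprights and a clear top plate 104 x 86 mm whose upper face is 90 mm above the bench, with a 37 mm hole in the middle where the funnel hangs. Origin: centre of the foot's underside, below the hole.
- tray: Fixed shallow steel tray, 210 mm (its x) by 150 mm (its y), walls 18 mm high and 4 mm thick, floor 4 mm above the bench. Origin: centre of its underside. A spatula lies in the end at its +x side (beyond x = 65 mm); the rest of the floor is free.
- spatula: Steel spatula, 133 mm long, 8 mm high, lying in the tray across its +x end. Origin: underside, near the middle of its length; its length lies along its y.
- wash_bottle: Squeeze wash bottle standing close to the jug: body 62 mm in diameter up to 125 mm, 30 mm cap to 170 mm, thin bent spout up to 228 mm that reaches 49 mm from the axis along its +x. Origin: centre of its underside.
- brown_bottle: Amber reagent bottle standing close to the jug, 66 mm in diameter, 164 mm high with its small screw cap. Origin: centre of its underside.
- beaker: Empty clear beaker, 72 mm in diameter at the lip, 94 mm high, close to the funnel stand. Origin: centre of its underside.
- tube_rack: Orange tube rack with capped tubes, 62 x 104 mm, 78 mm high, close to the funnel stand. Origin: centre of its underside.
- dish_stack: Stack of four culture dishes, 91 mm in diameter, 62 mm high, beyond the tray. Origin: centre of its underside.
- timer: White bench timer stuck flat to the bench, 60 x 80 x 18 mm, in front of the tray. Origin: centre of its underside.
Things that resemble listed ones, but are neither listed nor needed, are in the scene too. Leave any yellow look-alike of the jug alone.

How it is judged:
By the outcome, as a careful person would: the job done as asked, in the order asked, and still so for the second after the job is handed in, with the robot touching nothing.
It also fails if it takes over 58 s, if anything falls off the work surface, if the arm or the gripper's body presses on something with over 40 N, if the wrist force passes 120 N, or if a joint passes its speed limit or range.

## Working session

There is one attempt and no reset: what is moved stays moved. The work goes in short steps, Python scripts to look and compute and a shell command to move; the robot and the scene stay as the last step left them, time stands still between calls to the robot, and variables do not carry over. Pictures are saved under pics/ and viewed, and the job is handed in when it is done.

```bash
ls; mkdir -p pics
python3 - <<'E'
from workcell import monitor, imaging, manip, models
import cv2,numpy as np
print(monitor.get_obs())
for n in ("scene","side","wrist"):
    im,d=imaging.get_image(n); cv2.imwrite(f"pics/{n}0.png",im); np.savez(f"{n}0.npz",im=im,d=d)
    print(n,imaging.camera_params(n))
E
```

```text
pics
{'clock': 0.0, 'qpos': array([ 1.11751564,  0.61593635, -0.01258633,  1.42493232,  0.00809399,
        1.10340661, -0.04041662]), 'dq': array([ 9.17009964e-05, -9.15786627e-04, -1.10842117e-03,  1.78249761e-03,
        9.55826077e-04,  2.36482247e-04, -1.34684661e-03]), 'joint_torque': array([ 2.85085287e-05, -4.69211483e+01,  2.58862423e-01, -1.71032488e+01,
        9.79523174e-03,  9.60215635e-03,  3.69961938e-06]), 'tcp_pos': array([ 268.73311542, -590.98726348,  230.116053  ]), 'ee_rot': array([-0.59406198,  0.38355709, -0.38197263,  0.59503885]), 'contact_force': array([ 0.17223928,  0.56224462, -0.38046121]), 'ft_torque': array([ 0.04967399, -0.02509494,  0.03396451]), 'gripper_width': 85.47288425065587}
scene {'fov_y': 50.58656482125346, 'cx': 321.3160843428664, 'cy': 198.16259974462966, 'R': array([[-0.4259373 ,  0.90469899, -0.00985645],
       [ 0.68129842,  0.31355275, -0.66145078],
       [-0.59532334, -0.28845174, -0.7499238 ]]), 't': array([ 222.14466096, -258.2577865 , 1431.41708285])}
side {'fov_y': 51.88418691003273, 'cx': 325.35783509398834, 'cy': 200.2655185223073, 'R': array([[-0.78089456, -0.6245648 , -0.01106752],
       [-0.46189929,  0.58926019, -0.66288874],
       [ 0.42053863, -0.51253413, -0.74863611]]), 't': array([407.1270714 , 311.60770098, 825.62686608])}
wrist {'fov_y': 67.67770289476681, 'cx': 318.48870842918615, 'cy': 198.29208934380355, 'hand_eye': array([[ 9.99999334e-01, -7.51317092e-04, -8.76159475e-04,
        -5.12396546e-01],
       [ 6.23848715e-04, -2.86825863e-01,  9.57982534e-01,
        -1.43861223e+02],
       [-9.71053849e-04, -9.57982442e-01, -2.86825204e-01,
         7.23256995e+01],
       [ 0.00000000e+00,  0.00000000e+00,  0.00000000e+00,
         1.00000000e+00]])}
```

View images.

View pics/scene0.png

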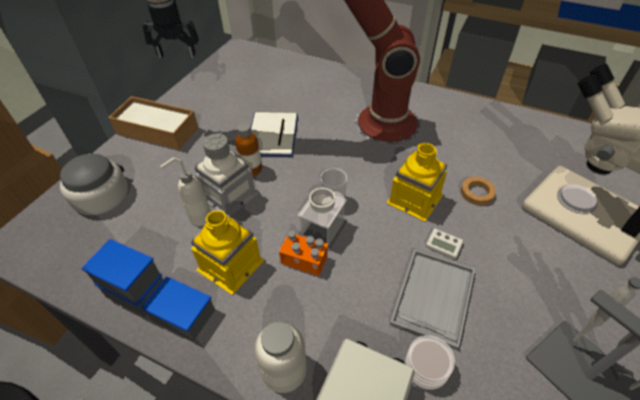

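View pics/side0.png

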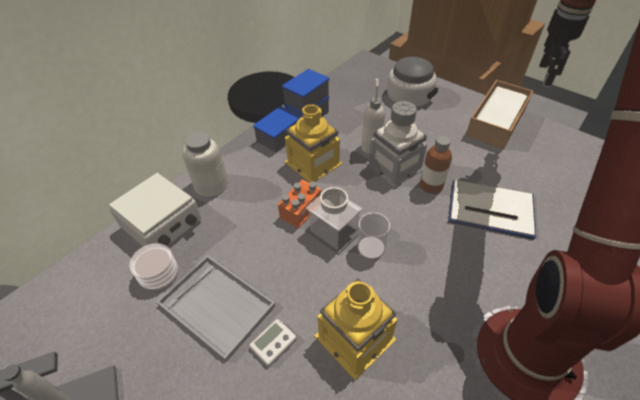

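View pics/wrist0.png

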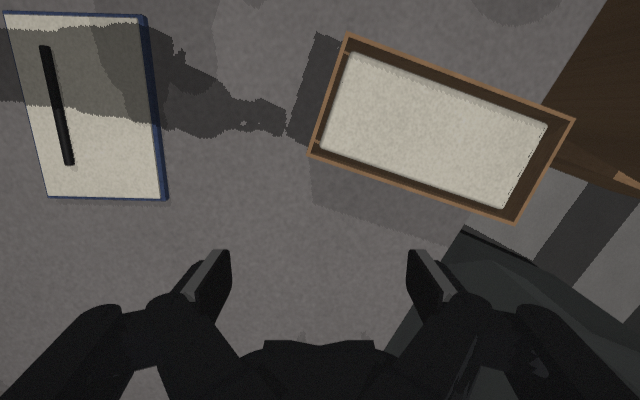

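Run:
```python
from scipy.spatial.transform import Rotation as R
print(R.from_quat([-0.59406198,  0.38355709, -0.38197263,  0.59503885]).as_matrix().round(3))
```

```text
[[ 0.414 -0.001  0.91 ]
 [-0.91   0.002  0.414]
 [-0.003 -1.    -0.   ]]
```

```bash
cat > h.py <<'E'
import numpy as np,cv2
from workcell import monitor, imaging, manip, models
from scipy.spatial.transform import Rotation as Ro
def cloud(n,d,pose=None,P=None):
    P=P or imaging.camera_params(n)
    f=200/np.tan(np.radians(P['fov_y']/2))
    v,u=np.mgrid[:400,:640]
    pc=np.stack([(u-P['cx'])/f*d,(v-P['cy'])/f*d,d],-1).astype(float)
    if 'R' in P: w=(pc-P['t'])@P['R']
    else:
        H=P['hand_eye']; w=pc@H[:3,:3].T+H[:3,3]
        w=w@Ro.from_quat(pose[1]).as_matrix().T+pose[0]
    w[d<=0]=np.nan
    return w
def wrist(name):
    o=monitor.get_obs(); im,d=imaging.get_image('wrist'); cv2.imwrite(f'pics/{name}.png',im)
    w=cloud('wrist',d,(o['tcp_pos'],o['ee_rot'])); np.savez(name+'.npz',im=im,d=d,w=w)
    return im,d,w,o
def circ(p):
    A=np.c_[2*p,np.ones(len(p))]; s=np.linalg.lstsq(A,(p**2).sum(1),rcond=None)[0]
    return s[:2],np.sqrt(s[2]+s[:2]@s[:2])
E
python3 - <<'E'
from h import *
for n in ("scene","side"):
    z=np.load(f"{n}0.npz"); w=cloud(n,z['d'])
    np.save(f"{n}0w.npy",w)
    for lab in ("jug","cap","funnel","stand","tray","spatula","wash_bottle","brown_bottle","beaker","tube_rack","dish_stack","timer"):
        for m in models.masks_of(n,lab)[:3]:
            p=w[m['region']]; p=p[~np.isnan(p[:,0])]
            if m['conf']<.3 or len(p)<10: continue
            q=np.percentile(p,[2,50,98],axis=0).round(0)
            print(n,lab,round(m['conf'],2),np.array(m['xy']).round(),len(p),q.tolist())
print(monitor.get_obs()['clock'])
E
```

```text
scene jug 0.85 [227. 256.] 3924 [[657.0, -222.0, 2.0], [726.0, -139.0, 105.0], [764.0, -105.0, 188.0]]
scene jug 0.69 [228. 180.] 2603 [[472.0, -350.0, 2.0], [538.0, -262.0, 93.0], [571.0, -236.0, 153.0]]
scene jug 0.57 [417. 188.] 2925 [[263.0, 130.0, 2.0], [339.0, 193.0, 98.0], [358.0, 246.0, 187.0]]
scene cap 0.76 [217. 145.] 554 [[481.0, -323.0, 172.0], [518.0, -290.0, 204.0], [538.0, -269.0, 209.0]]
scene cap 0.62 [437. 299.] 5223 [[475.0, 244.0, 1.0], [578.0, 317.0, 5.0], [683.0, 390.0, 19.0]]
scene funnel 0.95 [320. 200.] 543 [[472.0, -34.0, 87.0], [490.0, -8.0, 113.0], [534.0, 25.0, 130.0]]
scene stand 0.73 [321. 223.] 1483 [[459.0, -47.0, 3.0], [526.0, 14.0, 66.0], [556.0, 41.0, 93.0]]
scene tray 0.84 [436. 300.] 5112 [[475.0, 245.0, 1.0], [577.0, 317.0, 5.0], [683.0, 390.0, 19.0]]
scene spatula 0.75 [191. 195.] 1288 [[589.0, -353.0, 7.0], [623.0, -312.0, 111.0], [640.0, -295.0, 220.0]]
scene spatula 0.71 [431. 327.] 226 [[653.0, 264.0, 7.0], [659.0, 334.0, 10.0], [663.0, 387.0, 14.0]]
scene wash_bottle 0.59 [192. 196.] 1251 [[590.0, -349.0, 9.0], [624.0, -311.0, 110.0], [64
[... 1682 characters left out ...]
3 [[566.0, -501.0, -2.0], [601.0, -306.0, 118.0], [692.0, -279.0, 215.0]]
side brown_bottle 0.57 [437. 164.] 1295 [[352.0, -310.0, 2.0], [377.0, -277.0, 93.0], [412.0, -265.0, 164.0]]
side beaker 0.61 [376. 233.] 1246 [[362.0, -55.0, 2.0], [394.0, -17.0, 57.0], [428.0, 13.0, 93.0]]
side tube_rack 0.86 [300. 202.] 1278 [[575.0, -56.0, -1.0], [598.0, 12.0, 54.0], [668.0, 48.0, 79.0]]
side dish_stack 0.64 [437. 166.] 1236 [[352.0, -308.0, 7.0], [377.0, -277.0, 95.0], [409.0, -265.0, 164.0]]
side dish_stack 0.58 [152. 265.] 1685 [[697.0, 308.0, 4.0], [723.0, 351.0, 60.0], [779.0, 389.0, 64.0]]
side timer 0.9 [275. 341.] 1237 [[387.0, 262.0, -0.0], [415.0, 303.0, 17.0], [447.0, 340.0, 21.0]]
1.35
```

Run:
```python
import cv2
a=cv2.imread('pics/scene0.png')[110:300,140:460]
b=cv2.imread('pics/side0.png')[60:300,240:480]
cv2.imwrite('pics/c1.png',cv2.resize(a,None,fx=2.5,fy=2.5,interpolation=2))
cv2.imwrite('pics/c2.png',cv2.resize(b,None,fx=2.4,fy=2.4,interpolation=2))
```

```text
(no output)
```

View pics/c1.png

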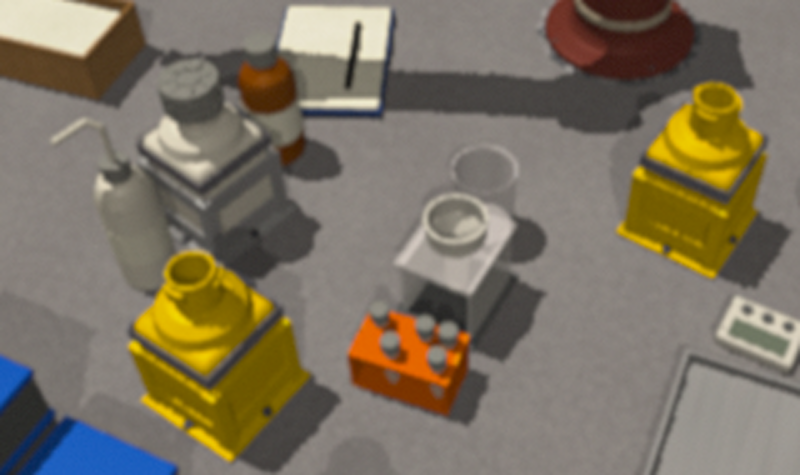

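View pics/c2.png

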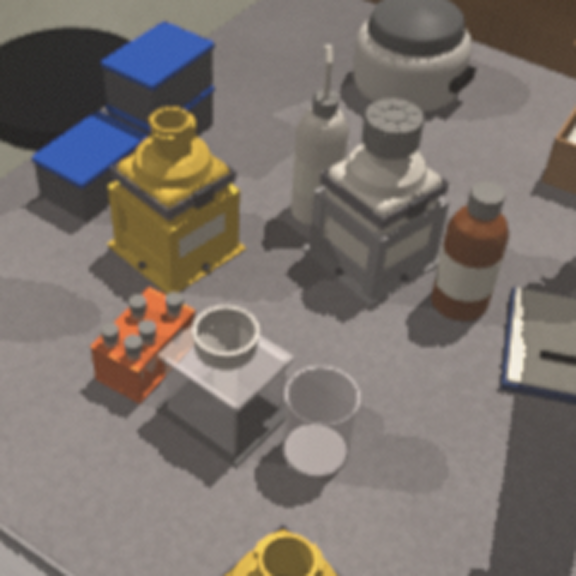

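Run:
```python
from h import *
for n in ("scene","side"):
    w=np.load(f"{n}0w.npy").reshape(-1,3)
    def box(x0,x1,y0,y1,z0,z1):
        m=(w[:,0]>x0)&(w[:,0]<x1)&(w[:,1]>y0)&(w[:,1]<y1)&(w[:,2]>z0)&(w[:,2]<z1); return w[m]
    p=box(460,560,-350,-240,201,215); print(n,'captop',len(p),p.mean(0).round(1),(p.min(0)+p.max(0))/2)
    p=box(430,590,-370,-220,174,199); print(' skirt circ',circ(p[:,:2]),len(p))
    p=box(430,590,-370,-220,90,98); print(' jug strip', cv2.minAreaRect(p[:,:2].astype(np.float32)))
    p=box(430,590,-370,-220,143,156); print(' shoulder', cv2.minAreaRect(p[:,:2].astype(np.float32)))
    p=box(440,570,-70,60,124,135); print(' funnel rim',circ(p[:,:2]),len(p),p[:,2].mean())
    p=box(430,570,-70,60,85,95); print(' plate',cv2.minAreaRect(p[:,:2].astype(np.float32)))
    p=box(450,710,220,410,12,24); print(' tray wall',cv2.minAreaRect(p[:,:2].astype(np.float32)))
    p=box(560,720,-420,-250,175,240); q=p[np.argsort(p[:,2])]; print(' spout',len(p),q[::max(1,len(q)//8)].round(0).tolist())
    p=box(560,660,-380,-280,20,110); print(' wash body',circ(p[:,:2]))
    p=box(340,430,-340,-250,20,90); print(' brown',circ(p[:,:2]))
```

```text
scene captop 335 [ 510.4 -297.3  206. ] [ 509.57794919 -298.43964541  205.81069762]
 skirt circ (array([ 507.67137135, -299.39220855]), np.float64(30.12782907115022)) 188
 jug strip ((536.286376953125, -281.5172424316406), (82.67894744873047, 150.19509887695312), 32.22064971923828)
 shoulder ((525.1646728515625, -306.7620849609375), (67.91040802001953, 116.47172546386719), 47.74651336669922)
 funnel rim (array([503.40297335,  -5.16264687]), np.float64(30.121020813335107)) 138 127.74035928824507
 plate ((494.1129150390625, -4.384571075439453), (86.75082397460938, 125.56222534179688), 86.43582153320312)
 tray wall ((566.2630615234375, 316.156494140625), (236.14488220214844, 150.09356689453125), 2.56587815284729)
 spout 105 [[611.0, -328.0, 176.0], [609.0, -322.0, 191.0], [609.0, -324.0, 203.0], [637.0, -362.0, 209.0], [632.0, -356.0, 214.0], [610.0, -322.0, 218.0], [625.0, -341.0, 220.0], [617.0, -332.0, 223.0], [616.0, -334.0, 227.0]]
 wash body (array([ 591.38145108, -334.71325219]), np.float64(47.10744213561255))
 brown (array([ 388.31838098, -297.05667738]), np.float64(31.544849821
[... 410 characters left out ...]
rim (array([499.47688729,  -5.36036496]), np.float64(30.201345523651973)) 140 126.78602846649217
 plate ((492.04638671875, -5.791229248046875), (87.6021728515625, 122.56822204589844), 87.13567352294922)
 tray wall ((590.5755004882812, 316.27880859375), (243.23773193359375, 151.4773406982422), 2.569938898086548)
 spout 57 [[602.0, -324.0, 176.0], [603.0, -324.0, 185.0], [606.0, -323.0, 191.0], [603.0, -327.0, 199.0], [605.0, -332.0, 208.0], [605.0, -332.0, 214.0], [611.0, -330.0, 219.0], [609.0, -331.0, 222.0], [610.0, -333.0, 227.0]]
 wash body (array([ 605.38245926, -325.89562957]), np.float64(29.316115462364348))
 brown (array([ 384.48442005, -298.26172337]), np.float64(32.17670544087125))
```

```bash
python3 -m jog '[0,0,0,0,-0.2,0,1, 0,0,0,-0.08,-0.03,0.16,1, 0,0,0,-0.08,0,0.16,1, 0,0,0,-0.08,0,0.16,1, 0,0,0,-0.08,0,0.16,1, 0,0,0,-0.08,0,0.16,1, 0,0,0,-0.08,0,0.16,1, 0,0,0,-0.08,0,0.16,1]' 60; python3 -m jog '[0,0,0,0,0,0,1,0,0,0,0,0,0,1]'
```

```text
clock: 2.35
tcp_pos: [506.4, -298.3, 300.6]
ee_rot: [-0.595, 0.383, -0.383, 0.595]
contact_force: [0.5, -0.8, 0.5]
gripper_width: 85.6
clock: 2.6
tcp_pos: [504.9, -300.3, 300.3]
ee_rot: [0.595, -0.383, 0.383, -0.594]
contact_force: [0.0, -1.0, 0.1]
gripper_width: 85.4
```

Run:
```python
from h import *
im,d,w,o=wrist('w1')
print(o['tcp_pos'],o['qpos'].round(3))
for m in models.masks_of('wrist','cap')[:3]:
    p=w[m['region']];p=p[~np.isnan(p[:,0])];print(m['conf'],m['xy'],p.mean(0).round(1))
    q=p[p[:,2]>np.percentile(p[:,2],95)-6]; h=cv2.convexHull(q[:,:2].astype(np.float32)); print(cv2.minEnclosingCircle(h),q[:,2].mean(),circ(h[:,0]))
p=w.reshape(-1,3); p=p[(np.hypot(p[:,0]-505,p[:,1]+299)<110)&(abs(p[:,2]-151)<6)]
print('shoulder',len(p),p.min(0),p.max(0))
```

```text
[ 504.92667707 -300.27599466  300.28633434] [ 0.541  0.459 -0.067  1.505  0.033  1.179 -0.676]
0.65 [321.1, 195.6] [ 506.8 -299.8  203.5]
((504.61627197265625, -301.1322021484375), 30.634601593017578) 207.36825284289156 (array([ 504.47036533, -301.14040993]), np.float64(30.181158114549635))
shoulder 1770 [ 395.91328419 -348.46407886  145.00601927] [ 614.04936148 -260.11762075  156.95323445]
```

View pics/w1.png

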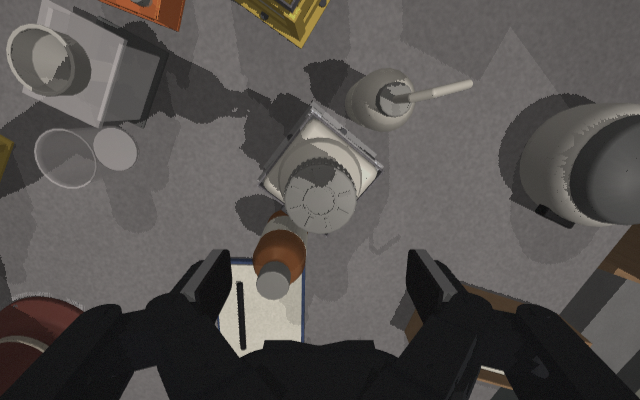

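```bash
python3 -m jog '[0,0,0,0,0.14,0,1, 0,0,0,0,0.14,0,1, 0,0,0,0,0.09,0,1, 0,0,0,0,0.053,0,1, 0,0,0,0,0,0,1]' 100
```

```text
clock: 3.32
tcp_pos: [504.5, -300.4, 172.7]
ee_rot: [0.594, -0.384, 0.383, -0.594]
contact_force: [0.0, 0.5, -0.1]
gripper_width: 85.5
```

```bash
python3 -m jog '[0,0,0,0,0,0,-1, 0,0,0,0,0,0,-1, 0,0,0,0,0,0,-1, 0,0,0,0,0,0,-1]' 100
python3 - <<'E'
from h import *
o=monitor.get_obs(); print(o['gripper_width'],o['contact_force'])
im,d=imaging.get_image('wrist'); cv2.imwrite('pics/w2.png',im)
E
```

```text
clock: 3.82
tcp_pos: [506.4, -300.6, 175.9]
ee_rot: [0.595, -0.381, 0.384, -0.594]
contact_force: [-0.7, 0.1, 5.6]
gripper_width: 60.6
60.60534713930189 [-0.71780193  0.08615823  5.5936683 ]
```

View pics/w2.png

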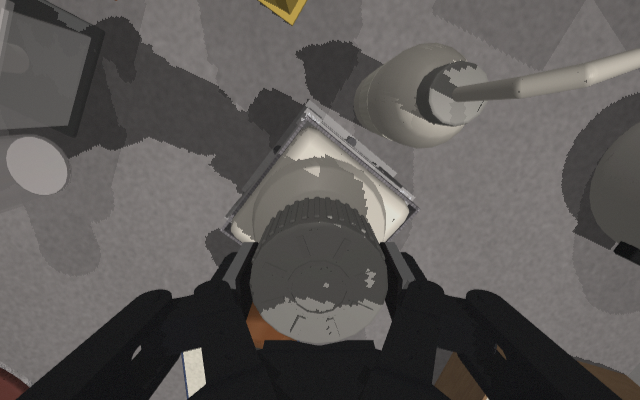

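```bash
python3 -m jog '[0,0,0,0,0.02,0,-1, 0,0,0,0,0.02,0,-1, 0,0,0,0,0,0,-1]' 120
```

```text
clock: 4.25
tcp_pos: [506.6, -300.7, 167.2]
ee_rot: [0.595, -0.381, 0.385, -0.594]
contact_force: [-5.9, 2.2, 20.4]
gripper_width: 60.3
```

```bash
python3 -m jog '[0,-0.2,0,0,0.005,0,-1, 0,-0.2,0,0,0,0,-1, 0,-0.2,0,0,0,0,-1]'
```

```text
clock: 4.62
tcp_pos: [508.4, -300.4, 167.0]
ee_rot: [0.668, -0.229, 0.236, -0.667]
contact_force: [-5.5, 4.8, 24.6]
gripper_width: 60.4
```

```bash
python3 -m jog '[0,-0.2,0,0,0,0,-1, 0,-0.2,0,0,0,0,-1, 0,-0.2,0,0,0,0,-1, 0,-0.2,0,0,0,0,-1, 0,0,0,0,0,0,-1]'
python3 - <<'E'
from h import *
o=monitor.get_obs(); print(o['ft_torque'],Ro.from_quat(o['ee_rot']).as_matrix().round(3),o['qpos'].round(2))
im,d=imaging.get_image('wrist'); cv2.imwrite('pics/w3.png',im)
E
```

```text
clock: 5.25
tcp_pos: [507.5, -300.3, 167.0]
ee_rot: [0.709, -0.013, 0.017, -0.705]
contact_force: [-6.6, 2.6, 26.2]
gripper_width: 60.0
[0.64761931 1.44945404 0.18857698] [[ 0.999  0.006  0.043]
 [-0.043 -0.005  0.999]
 [ 0.007 -1.    -0.004]] [ 0.73  0.61 -0.38  1.68  0.28  0.89  0.2 ]
```

View pics/w3.png

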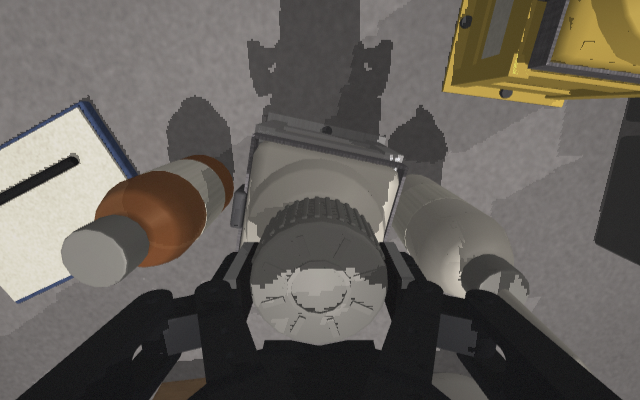

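```bash
python3 -m jog '[0,0,0,0,-0.04,0,-1, 0,0,0,0,-0.04,0,-1, 0,0,0,0,-0.04,0,-1, 0,0,0,0,0,0,-1]'
```

```text
clock: 5.8
tcp_pos: [505.7, -299.9, 196.7]
ee_rot: [0.707, -0.015, 0.016, -0.707]
contact_force: [-0.4, 0.2, -1.9]
gripper_width: 60.3
```

```bash
python3 -m jog '[0,0,0,0,-0.1,0,-1, 0,0,0,0,-0.15,0,-1, 0,0,0,0,-0.15,0,-1]'
python3 - <<'E'
from h import *
o=monitor.get_obs(); print(o['contact_force'],o['ft_torque'],o['tcp_pos'])
im,d=imaging.get_image('side'); 
s,ds=imaging.get_image('scene')
for n,dd in(('side',d),('scene',ds)):
    w=cloud(n,dd).reshape(-1,3); p=w[(np.hypot(w[:,0]-506,w[:,1]+300)<40)&(w[:,2]>255)&(w[:,2]<360)]
    print(n,np.percentile(p,[0,1,5,50],axis=0).round(0).tolist())
    p=w[(np.hypot(w[:,0]-506,w[:,1]+300)<40)&(w[:,2]>175)&(w[:,2]<200)]; print('rim',len(p),circ(p[:,:2]) if len(p)>5 else 0)
cv2.imwrite('pics/s4.png',np.hstack([cv2.resize(im[40:190,320:480],(480,450)),cv2.resize(s[60:220,150:260],(310,450))]))
E
```

```text
clock: 6.18
tcp_pos: [504.8, -299.5, 315.9]
ee_rot: [-0.706, 0.017, -0.015, 0.707]
contact_force: [1.6, -0.8, 0.2]
gripper_width: 59.8
[ 1.55184848 -0.79923845  0.23267415] [ 0.00730359 -0.00465042 -0.00306376] [ 504.79334642 -299.51292804  315.91715806]
side [[467.0, -328.0, 309.0], [469.0, -325.0, 310.0], [473.0, -316.0, 313.0], [501.0, -284.0, 341.0]]
rim 191 (array([ 503.11922037, -298.79213015]), np.float64(21.29767863506105))
scene [[468.0, -323.0, 317.0], [474.0, -318.0, 319.0], [478.0, -311.0, 321.0], [515.0, -285.0, 351.0]]
rim 211 (array([ 508.59072023, -298.46927365]), np.float64(21.15718985466636))
```

View pics/s4.png

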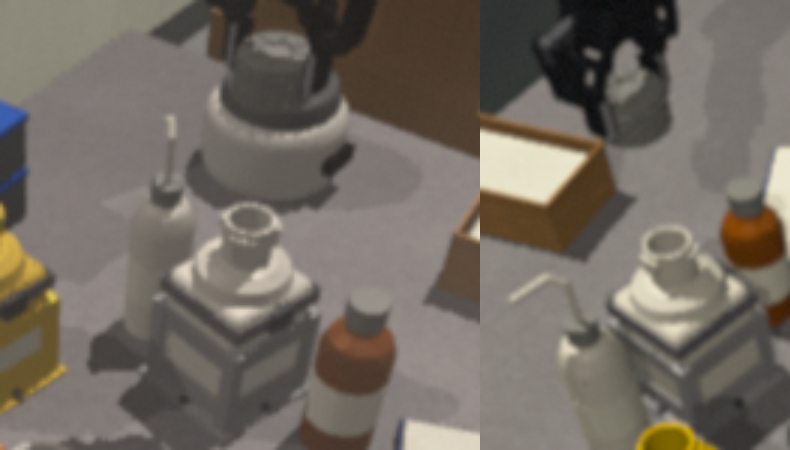

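```bash
python3 -m jog '[0,0,0,0.005,0,0.1,-1, 0,0,0,0.005,0,0.19,-1, 0,0,0,0.005,0,0.19,-1, 0,0,0,0.005,0,0.19,-1, 0,0,0,0.005,0,0.19,-1, 0,0,0,0.005,0,0.19,-1, 0,0,0,0.005,0,0.19,-1, 0,0,0,0.005,0,0.19,-1]'; python3 -m jog '[0,0,0,0.005,0,0.19,-1, 0,0,0,0.005,0,0.19,-1, 0,0,0,0.005,0,0.19,-1, 0,0,0,0,0,0.06,-1, 0,0,0,0,0,0,-1,0,0,0,0,0,0,-1]'
python3 - <<'E'
from h import *
im,d,w,o=wrist('w5')
print(o['tcp_pos'],o['qpos'].round(2),o['clock'])
for l in('tray','spatula'):
  for m in models.masks_of('wrist',l)[:2]:
    p=w[m['region']];p=p[~np.isnan(p[:,0])];print(l,m['conf'],np.percentile(p,[1,50,99],axis=0).round(0).tolist(), cv2.minAreaRect(p[:,:2].astype(np.float32)))
E
```

```text
clock: 7.28
tcp_pos: [535.9, 129.6, 314.4]
ee_rot: [0.707, -0.017, 0.015, -0.707]
contact_force: [0.9, -0.4, 0.0]
gripper_width: 60.0
clock: 8.02
tcp_pos: [550.2, 314.3, 315.3]
ee_rot: [0.708, -0.017, 0.017, -0.706]
contact_force: [0.7, -0.7, -0.8]
gripper_width: 59.8
[550.16387501 314.27139108 315.29629574] [-0.27  0.57 -0.51  1.33  0.28  1.31 -0.83] 8.025
tray 0.78 [[471.0, 244.0, 3.0], [575.0, 322.0, 5.0], [678.0, 391.0, 21.0]] ((575.0494995117188, 312.9176940917969), (220.49911499023438, 158.11691284179688), 2.5246360301971436)
spatula 0.83 [[649.0, 261.0, 4.0], [654.0, 330.0, 11.0], [661.0, 389.0, 14.0]] ((655.81494140625, 323.60028076171875), (12.6521635055542, 132.8678436279297), 1.9034771919250488)
```

View pics/w5.png

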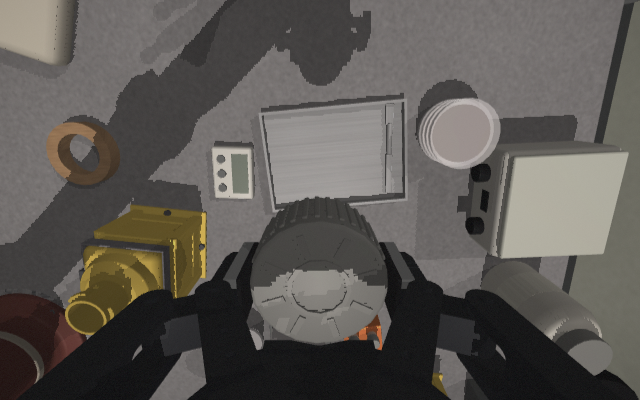

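```bash
python3 -m jog '[0,0,0,0,0.1,0,-1, 0,0,0,-0.003,0.2,0.004,-1, 0,0,0,-0.003,0.2,0.003,-1, 0,0,0,0,0.2,0,-1, 0,0,0,0,0.15,0,-1, 0,0,0,0,0.08,0,-1, 0,0,0,0,0.05,0,-1, 0,0,0,0,0,0,-1]'; python3 -m jog '[0,0,0,0,0,0,-1]'
```

```text
clock: 9.18
tcp_pos: [547.7, 318.3, 21.6]
ee_rot: [0.707, -0.016, 0.016, -0.707]
contact_force: [-0.5, 0.4, 0.2]
gripper_width: 60.2
clock: 9.3
tcp_pos: [548.6, 319.7, 23.4]
ee_rot: [-0.706, 0.015, -0.017, 0.708]
contact_force: [-0.1, 0.4, 0.3]
gripper_width: 60.1
```

```bash
python3 -m jog '[0,0,0,0,0.015,0,-1, 0,0,0,0,0.015,0,-1, 0,0,0,0,0,0,-1]'; python3 -m jog '[0,0,0,0,0.005,0,-1, 0,0,0,0,0,0,-1]'
```

```text
clock: 9.68
tcp_pos: [547.3, 319.0, 12.6]
ee_rot: [0.707, -0.016, 0.015, -0.707]
contact_force: [-0.4, -0.2, -0.6]
gripper_width: 59.7
clock: 9.93
tcp_pos: [547.6, 319.2, 11.4]
ee_rot: [0.707, -0.016, 0.016, -0.707]
contact_force: [0.6, -0.1, -0.2]
gripper_width: 60.5
```

```bash
python3 -m jog '[0,0,0,0,0.004,0,-1, 0,0,0,0,0,0,-1]'; python3 -m jog '[0,0,0,0,0.004,0,-1, 0,0,0,0,0,0,-1]';python3 - <<'E'
from h import *
im,d=imaging.get_image('side'); cv2.imwrite('pics/s6.png',cv2.resize(im[220:380,120:320],(800,640))[:600])
E
```

```text
clock: 10.18
tcp_pos: [547.6, 319.3, 10.3]
ee_rot: [-0.707, 0.016, -0.016, 0.707]
contact_force: [-0.3, -0.2, 0.1]
gripper_width: 60.1
clock: 10.42
tcp_pos: [547.6, 319.2, 10.2]
ee_rot: [0.707, -0.016, 0.016, -0.707]
contact_force: [-2.2, -1.5, 5.8]
gripper_width: 59.8
```

View pics/s6.png

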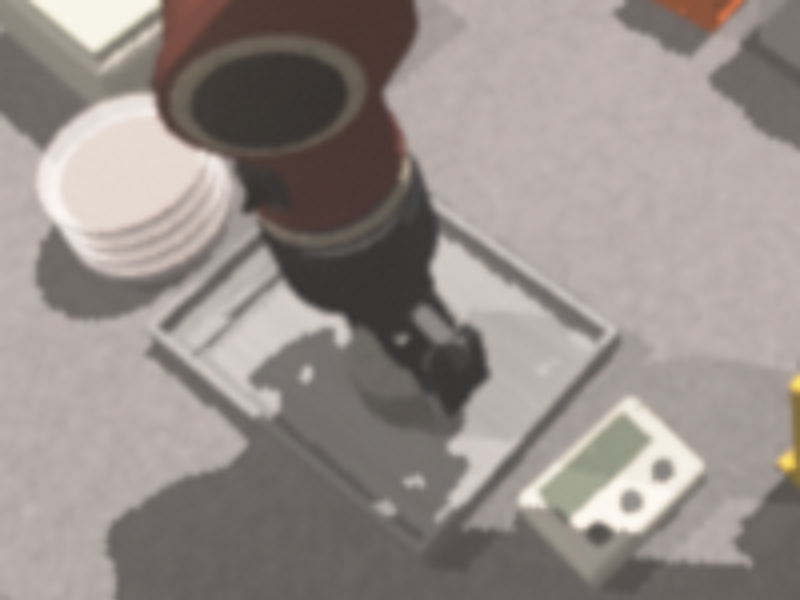

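```bash
python3 -m jog '[0,0,0,0,0,0,1, 0,0,0,0,0,0,1, 0,0,0,0,0,0,1, 0,0,0,0,0,0,1]' 40; python3 -m jog '[0,0,0,0,-0.05,0,1, 0,0,0,0,-0.1,0,1, 0,0,0,0,-0.2,0,1, 0,0,0,0,-0.2,0,1,0,0,0,0,-0.15,0,1]'
python3 - <<'E'
from h import *
im,d=imaging.get_image('side'); cv2.imwrite('pics/s7.png',cv2.resize(im[220:380,120:320],(800,640))[:600])
im,d,w,o=wrist('w7'); print(o['tcp_pos'])
for m in models.masks_of('wrist','cap')[:3]:
    p=w[m['region']];p=p[~np.isnan(p[:,0])];print(m['conf'],m['xy'],np.percentile(p,[1,50,99],axis=0).round(0).tolist())
E
```

```text
clock: 10.98
tcp_pos: [547.6, 319.2, 8.9]
ee_rot: [0.707, -0.016, 0.016, -0.707]
contact_force: [0.9, 0.3, -0.5]
gripper_width: 85.3
clock: 11.6
tcp_pos: [548.0, 319.9, 223.4]
ee_rot: [-0.706, 0.014, -0.017, 0.708]
contact_force: [0.7, 1.0, 0.1]
gripper_width: 85.4
[550.35999402 322.18960345 229.89735798]
0.92 [312.1, 178.0] [[517.0, 290.0, 5.0], [547.0, 321.0, 41.0], [576.0, 349.0, 43.0]]
```

View pics/w7.png

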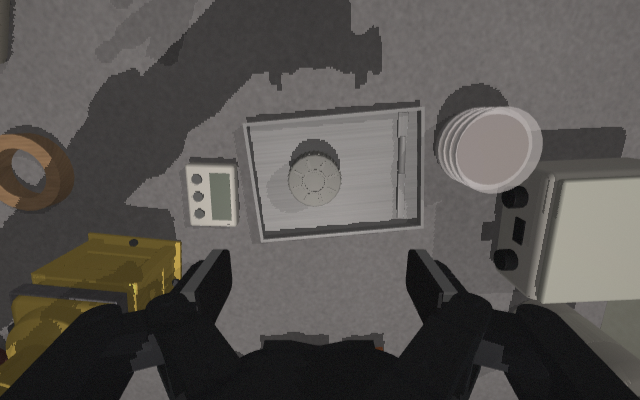

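View pics/s7.png

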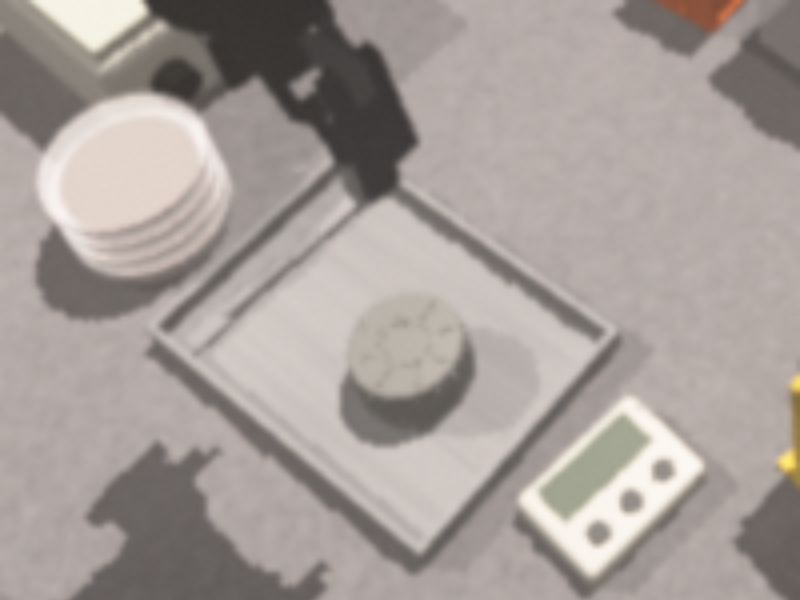

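```bash
python3 -m jog '[0,0,0,-0.018,-0.03,-0.13,1, 0,0,0,-0.019,0,-0.19,1, 0,0,0,-0.019,0,-0.19,1, 0,0,0,-0.019,0,-0.19,1, 0,0,0,-0.019,0,-0.19,1, 0,0,0,-0.018,0,-0.15,1, 0,0,0,0,0,-0.057,1,0,0,0,0,0,0,1]' 40; python3 -m jog '[0,0,0,0,0,0,1]'
python3 - <<'E'
from h import *
im,d,w,o=wrist('w8'); print(o['tcp_pos'],o['qpos'].round(2))
p=w.reshape(-1,3); p=p[(np.hypot(p[:,0]-501,p[:,1]+5)<60)&(abs(p[:,2]-128)<6)]
print(len(p),circ(p[:,:2]),p[:,2].mean(),cv2.minEnclosingCircle(p[:,:2].astype(np.float32)))
E
```

```text
clock: 12.75
tcp_pos: [499.1, -8.6, 227.5]
ee_rot: [-0.707, 0.017, -0.016, 0.707]
contact_force: [-0.0, 0.9, 0.5]
gripper_width: 85.3
clock: 12.88
tcp_pos: [499.6, -5.6, 228.0]
ee_rot: [-0.706, 0.014, -0.014, 0.708]
contact_force: [-1.3, -0.4, -0.4]
gripper_width: 85.3
[499.56910225  -5.57335028 228.01477996] [ 0.34  0.43 -0.53  1.84  0.26  0.94 -0.35]
1252 (array([499.83981295,  -5.99173548]), np.float64(29.940180415505903)) 128.70105799606267 ((499.7886657714844, -6.4189043045043945), 32.456295013427734)
```

View pics/w8.png

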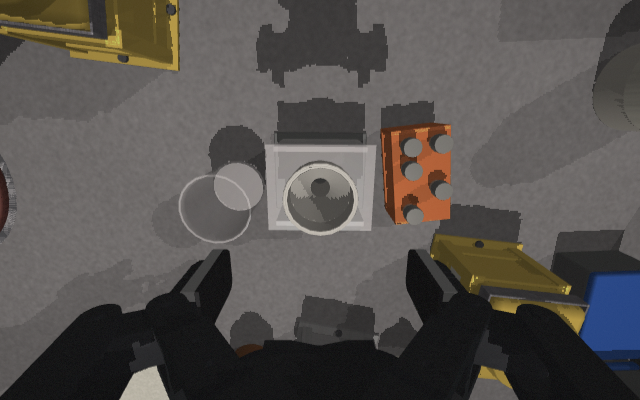

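```bash
python3 -m jog '[0,0,0,0,0.12,0,1, 0,0,0,0.002,0.14,0,1, 0,0,0,0,0.12,0,1, 0,0,0,0,0.05,0,1, 0,0,0,0,0.01,0,1, 0,0,0,0,0,0,1]'; python3 -m jog '[0,0,0,0,0,0,1]'
```

```text
clock: 13.68
tcp_pos: [501.0, -7.5, 97.0]
ee_rot: [-0.707, 0.015, -0.016, 0.707]
contact_force: [-0.4, -0.5, 0.1]
gripper_width: 85.6
clock: 13.8
tcp_pos: [501.0, -7.9, 97.2]
ee_rot: [-0.707, 0.015, -0.017, 0.707]
contact_force: [0.6, -1.0, 0.2]
gripper_width: 85.4
```

```bash
python3 -m jog '[0,0,0,-0.002,0.009,0.007,1, 0,0,0,0,0,0,1]'; python3 -m jog '[0,0,0,0,0,0,-1, 0,0,0,0,0,0,-1, 0,0,0,0,0,0,-1, 0,0,0,0,0,0,-1, 0,0,0,0,0,0,-1]' 40;  python3 - <<'E'
from h import *
im,d,w,o=wrist('w9')
s,d=imaging.get_image('scene'); cv2.imwrite('pics/s9.png',cv2.resize(s[140:280,260:400],(600,600)))
E
```

```text
clock: 14.05
tcp_pos: [499.5, -5.8, 93.5]
ee_rot: [-0.707, 0.016, -0.016, 0.707]
contact_force: [-0.3, -0.2, 0.1]
gripper_width: 85.3
clock: 14.68
tcp_pos: [500.9, -5.9, 93.8]
ee_rot: [-0.707, 0.015, -0.017, 0.707]
contact_force: [3.3, -1.2, 4.5]
gripper_width: 63.6
```

View pics/w9.png

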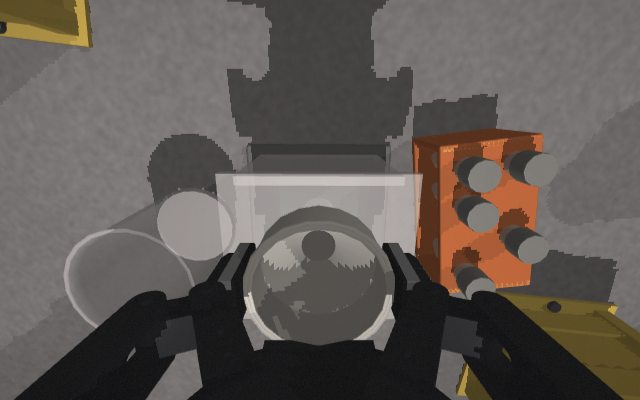

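View pics/s9.png

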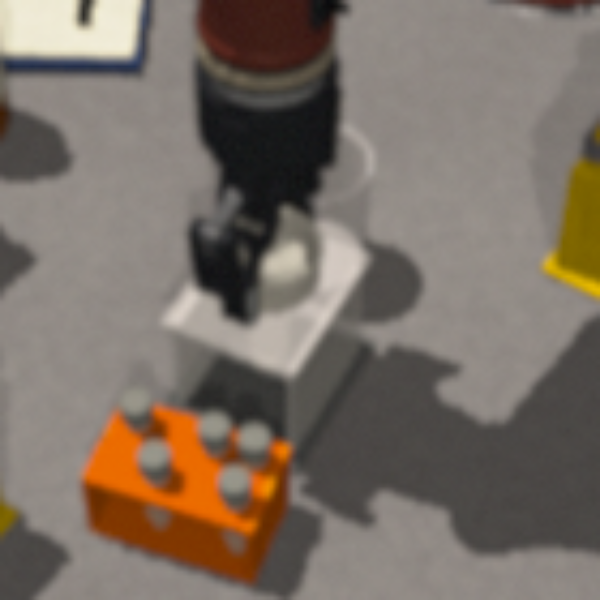

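```bash
python3 -m jog '[0,0,0,0,0,0,-1, 0,0,0,0,-0.02,0,-1, 0,0,0,0,-0.05,0,-1, 0,0,0,0,-0.1,0,-1, 0,0,0,0,-0.15,0,-1, 0,0,0,0,-0.17,0,-1, 0,0,0,0,-0.17,0,-1, 0,0,0,0,-0.05,0,-1]' 60; python3 -m jog '[0,0,0,0,0,0,-1, 0,0,0,0,0,0,-1]';  python3 - <<'E'
from h import *
im,d,w,o=wrist('w10')
p=w.reshape(-1,3); t=o['tcp_pos']
print(t)
s,d=imaging.get_image('scene')
a,d2=imaging.get_image('side'); cv2.imwrite('pics/s10.png',np.hstack([cv2.resize(s[80:260,250:390],(400,514)),cv2.resize(a[80:280,250:400],(390,514))]))
for n,dd in(('scene',d),('side',d2)):
    w=cloud(n,dd).reshape(-1,3); p=w[(np.hypot(w[:,0]-t[0],w[:,1]-t[1])<50)&(w[:,2]>190)&(w[:,2]<t[2]-25)]
    print(n,len(p),p.min(0),p.max(0))
    for z in(235,245,255,265):
        q=p[abs(p[:,2]-z)<6]
        if len(q)>8: print(z,circ(q[:,:2]),q.mean(0).round(1))
E
```

```text
clock: 15.78
tcp_pos: [499.3, -5.2, 309.5]
ee_rot: [-0.707, 0.014, -0.017, 0.707]
contact_force: [0.7, 0.1, -1.8]
gripper_width: 63.0
clock: 16.02
tcp_pos: [497.9, -6.3, 304.3]
ee_rot: [0.707, -0.017, 0.014, -0.707]
contact_force: [-0.5, -0.0, -0.0]
gripper_width: 62.9
[497.87407973  -6.31850225 304.34663314]
scene 150 [496.41350766 -15.3934345  235.87936175] [513.36624676   7.22905099 279.076314  ]
235 (array([500.31012535,  -5.28336523]), np.float64(10.455559586023945)) [506.5  -2.4 238.9]
245 (array([499.53906365,  -5.45631356]), np.float64(11.160270710243122)) [507.2  -2.6 244.8]
255 (array([499.64067254,  -5.38407832]), np.float64(11.041321163884538)) [506.8  -2.2 255. ]
265 (array([500.7643874 ,  -4.87391524]), np.float64(10.414917940490865)) [507.2  -1.5 265.7]
side 188 [483.51948347 -13.74111945 236.20720768] [503.84164123   6.83715227 279.18669324]
235 (array([495.75030066,  -5.66020283]), np.float64(11.354521776405154)) [4.913e+02 4.000e-01 2.390e+02]
245 (array([495.87658799,  -5.59814438]), np.float64(10.93426115291707)) [491.6   0.8 244.8]
255 (array([496.00985822,  -6.00099101]), np.float64(11.205326811750606)) [4.909e+02 2.000e-01 2.553e+02]
265 (array([496.17463039,  -6.13706911]), np.float64(11.20322926866008)) [490.4   0.  264.9]
```

View pics/s10.png

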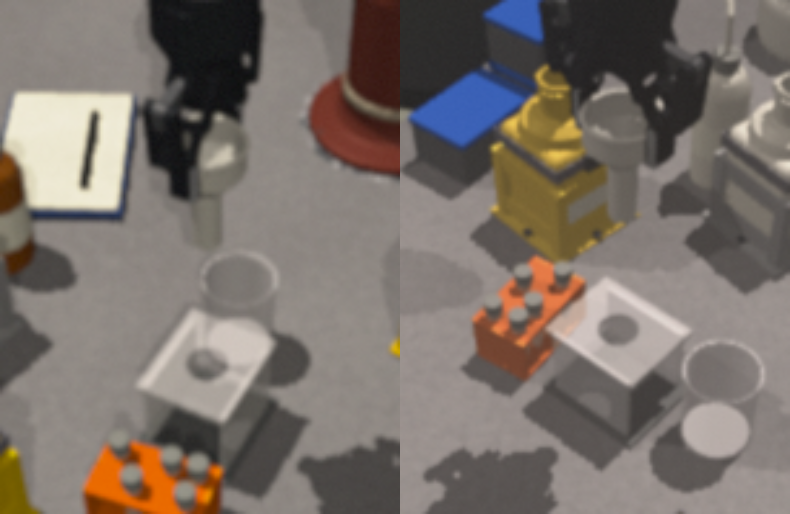

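View pics/w10.png

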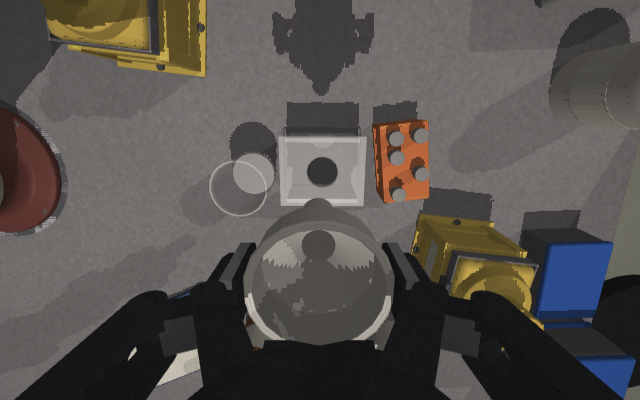

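```bash
python3 -m jog '[0,0,0,0.011,0,-0.08,-1, 0,0,0,0.012,0,-0.16,-1, 0,0,0,0.012,0,-0.16,-1, 0,0,0,0.011,0,-0.16,-1, 0,0,0,0.011,0,-0.16,-1, 0,0,0,0.011,0,-0.14,-1, 0,0,0,0,0,-0.08,-1, 0,0,0,0,0,-0.037,-1]'; python3 -m jog '[0,0,0,0,0,0,-1, 0,0,0,0,0,0,-1, 0,0,0,0,0,0,-1]';  python3 - <<'E'
from h import *
im,d,w,o=wrist('w11')
t=o['tcp_pos']
print(t)
for n in('scene','side'):
    s,dd=imaging.get_image(n); cv2.imwrite(f'pics/{n}11.png',s)
    w=cloud(n,dd).reshape(-1,3); w=w[np.hypot(w[:,0]-t[0],w[:,1]-t[1])<50]
    for z in(177,184,240,248,256,264):
        q=w[abs(w[:,2]-z)<5]
        if len(q)>8: print(n,z,circ(q[:,:2]),len(q))
    q=w[(w[:,2]>200)&(w[:,2]<290)]; print(q[:,2].min())
E
```

```text
clock: 17.18
tcp_pos: [506.0, -301.3, 304.8]
ee_rot: [-0.707, 0.017, -0.016, 0.707]
contact_force: [-0.6, 0.6, -1.0]
gripper_width: 63.0
clock: 17.55
tcp_pos: [507.3, -298.2, 306.6]
ee_rot: [-0.707, 0.015, -0.015, 0.707]
contact_force: [-0.0, 0.9, -0.8]
gripper_width: 63.0
[ 507.2946956  -298.15378306  306.58757823]
scene 177 (array([ 509.26215653, -298.21773646]), np.float64(21.11943941804632)) 92
scene 184 (array([ 508.89708135, -297.98258798]), np.float64(21.181205240306117)) 133
scene 240 (array([ 510.61353363, -296.15056554]), np.float64(10.224178816875364)) 17
scene 248 (array([ 510.45766501, -295.76079038]), np.float64(9.845527960156012)) 33
scene 256 (array([ 510.03556072, -296.17973346]), np.float64(10.233697106209087)) 37
scene 264 (array([ 509.69412433, -296.58568982]), np.float64(10.403943674330954)) 37
239.39544655933128
side 177 (array([ 503.07747851, -298.38438739]), np.float64(21.520204412833532)) 113
side 184 (array([ 503.20664522, -298.9806408 ]), np.float64(21.01803962276222)) 141
side 240 (array([ 503.67534478, -296.41847627]), np.float64(9.33118184156231)) 25
side 248 (array([ 504.73326961, -297.28208017]), np.float64(10.445922631184192)) 36
side 256 (array([ 504.90149747, -296.98929464]), np.float64(10.275451952527131)) 38
side 264 (array([ 504.60522293, -297.43357667]), np.float64(10.437421088818029)) 39
236.38084529688695
```

Run:
```python
import cv2,numpy as np
s=cv2.imread('pics/scene11.png');a=cv2.imread('pics/side11.png')
cv2.imwrite('pics/s11.png',np.hstack([cv2.resize(s[80:220,150:290],(400,400)),cv2.resize(a[30:180,330:480],(400,400))]))
```

```text
(no output)
```

View pics/s11.png

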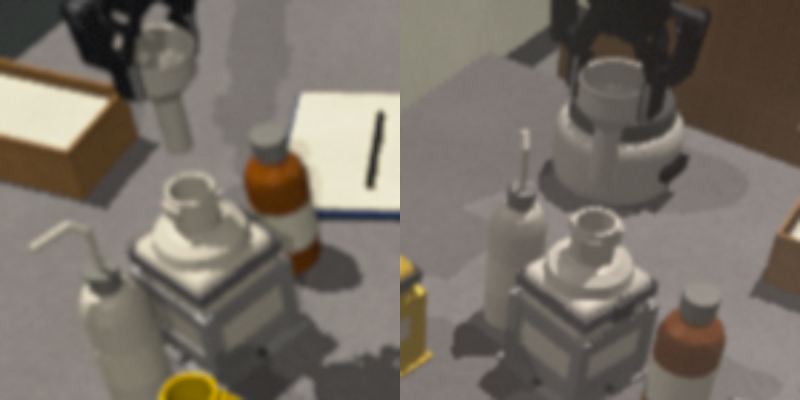

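```bash
python3 -m jog '[0,0,0,-0.004,0.03,-0.006,-1, 0,0,0,0,0.06,0,-1, 0,0,0,0,0.06,0,-1, 0,0,0,0,0.06,0,-1, 0,0,0,0,0.06,0,-1, 0,0,0,0,0.02,0,-1, 0,0,0,0,0,0,-1]'; python3 -m jog '[0,0,0,0,0.01,0,-1, 0,0,0,0,0.01,0,-1, 0,0,0,0,0,0,-1]'
```

```text
clock: 18.58
tcp_pos: [505.4, -301.5, 219.0]
ee_rot: [-0.707, 0.016, -0.016, 0.707]
contact_force: [0.7, -0.0, -0.6]
gripper_width: 62.9
clock: 18.95
tcp_pos: [505.5, -301.5, 213.3]
ee_rot: [-0.707, 0.016, -0.016, 0.707]
contact_force: [0.5, -0.7, -0.8]
gripper_width: 63.0
```

```bash
python3 -m jog '[0,0,0,0,0.015,0.005,-1, 0,0,0,0,0.015,0,-1, 0,0,0,0,0.01,0,-1, 0,0,0,0,0,0,-1]'; python3 -m jog '[0,0,0,0,0.007,0,-1, 0,0,0,0,0.006,0,-1, 0,0,0,0,0,0,-1]'
```

```text
clock: 19.45
tcp_pos: [505.5, -299.9, 200.9]
ee_rot: [-0.707, 0.016, -0.015, 0.707]
contact_force: [0.1, 0.3, 0.4]
gripper_width: 63.3
clock: 19.82
tcp_pos: [505.6, -299.9, 197.2]
ee_rot: [-0.707, 0.016, -0.016, 0.707]
contact_force: [-1.0, 0.2, -0.7]
gripper_width: 63.2
```

```bash
python3 -m jog '[0,0,0,0,0.007,0,-1, 0,0,0,0,0,0,-1]'; python3 -m jog '[0,0,0,0,0.007,0,-1, 0,0,0,0,0,0,-1]'; python3 -m jog '[0,0,0,0,0.004,0,-1, 0,0,0,0,0,0,-1]'
```

```text
clock: 20.08
tcp_pos: [505.7, -300.1, 195.3]
ee_rot: [0.707, -0.016, 0.016, -0.707]
contact_force: [0.3, 0.2, -0.1]
gripper_width: 63.2
clock: 20.32
tcp_pos: [505.8, -300.6, 194.4]
ee_rot: [0.707, -0.016, 0.016, -0.706]
contact_force: [-0.1, -0.3, 5.0]
gripper_width: 63.2
clock: 20.58
tcp_pos: [505.8, -300.6, 194.2]
ee_rot: [0.708, -0.015, 0.016, -0.706]
contact_force: [-3.2, -0.2, 9.3]
gripper_width: 62.9
```

```bash
python3 -m jog '[0,0,0,0,-0.003,0,-1, 0,0,0,0,0,0,1, 0,0,0,0,0,0,1, 0,0,0,0,0,0,1, 0,0,0,0,0,0,1]' 40
python3 - <<'E'
from h import *
im,d,w,o=wrist('w12')
print(o['tcp_pos'])
p=w.reshape(-1,3); p=p[(np.hypot(p[:,0]-505,p[:,1]+300)<45)&(p[:,2]>215)&(p[:,2]<240)]
print(p.mean(0),np.percentile(p[:,2],[2,50,98]))
E
```

```text
clock: 21.2
tcp_pos: [505.7, -299.8, 192.7]
ee_rot: [-0.707, 0.016, -0.016, 0.707]
contact_force: [0.5, -0.1, 0.2]
gripper_width: 85.6
[ 505.65323619 -299.81513292  192.66207215]
[ 504.77024678 -300.1180807   225.76171682] [215.44659526 227.77470038 237.85261216]
```

View pics/w12.png

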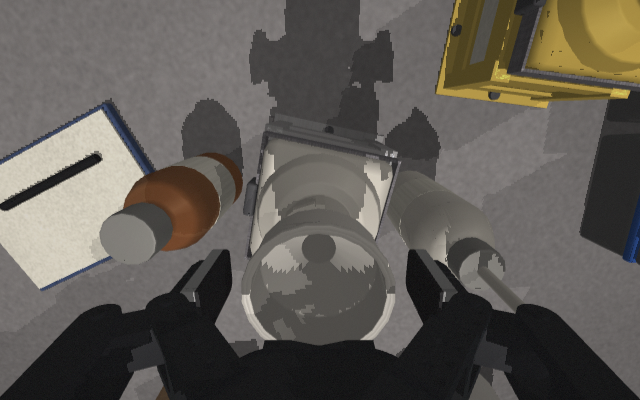

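Released: the funnel is centred at (318,290), with clear gaps to both fingers. Retreating straight up.

```bash
python3 -m jog '[0,0,0,0,-0.04,0,1, 0,0,0,0,-0.1,0,1, 0,0,0,0,-0.15,0,1, 0,0,0,0,-0.15,0,1, 0,0,0,0,0,0,1, 0,0,0,0,0,0,1]'
python3 - <<'E'
from h import *
im,d,w,o=wrist('w13'); print(o['tcp_pos'],o['clock'])
def rim(n,w):
    p=w.reshape(-1,3); p=p[(np.hypot(p[:,0]-505,p[:,1]+300)<45)&(p[:,2]>222)&(p[:,2]<236)]
    c,r=circ(p[:,:2]); A=np.c_[p[:,:2]-c,np.ones(len(p))]; s=np.linalg.lstsq(A,p[:,2],rcond=None)[0]
    print(n,len(p),c.round(1),r.round(1),s.round(3))
rim('wrist',w)
for n in('scene','side'):
    s,dd=imaging.get_image(n); cv2.imwrite(f'pics/{n}13.png',s); ww=cloud(n,dd); rim(n,ww)
    for lab in("wash_bottle","brown_bottle","beaker","tube_rack","dish_stack","spatula","cap"):
        for m in models.masks_of(n,lab)[:1]:
            p=ww[m['region']]; p=p[~np.isnan(p[:,0])]
            print(n,lab,round(m['conf'],2),np.array(m['xy']).round(),np.percentile(p,[2,50,98],axis=0).round(0).tolist())
E
```

```text
clock: 22.0
tcp_pos: [505.4, -299.8, 325.1]
ee_rot: [0.707, -0.016, 0.016, -0.707]
contact_force: [0.4, 1.1, -0.4]
gripper_width: 85.3
[ 505.36669437 -299.84747677  325.08297442] 22.0
wrist 1285 [ 504.4 -300.8] 29.9 [3.00000e-03 3.20000e-02 2.28597e+02]
scene 163 [ 507.9 -299.1] 30.2 [1.30000e-02 1.00000e-02 2.26878e+02]
scene wash_bottle 0.78 [192. 194.] [[590.0, -355.0, 7.0], [623.0, -312.0, 112.0], [640.0, -295.0, 220.0]]
scene brown_bottle 0.79 [249. 149.] [[372.0, -316.0, 10.0], [403.0, -281.0, 107.0], [421.0, -265.0, 165.0]]
scene beaker 0.95 [335. 178.] [[364.0, -56.0, 5.0], [385.0, -25.0, 73.0], [434.0, 13.0, 95.0]]
scene tube_rack 0.79 [305. 257.] [[585.0, -52.0, 4.0], [626.0, 1.0, 56.0], [645.0, 48.0, 80.0]]
scene dish_stack 0.6 [430. 363.] [[703.0, 306.0, 13.0], [753.0, 349.0, 62.0], [788.0, 388.0, 65.0]]
scene spatula 0.51 [432. 330.] [[652.0, 264.0, 5.0], [658.0, 338.0, 10.0], [663.0, 387.0, 14.0]]
scene cap 0.81 [438. 282.] [[525.0, 290.0, 5.0], [561.0, 319.0, 39.0], [580.0, 347.0, 43.0]]
side 140 [ 503.8 -300.1] 30.3 [1.00000e-03 1.40000e-02 2.25683e+02]
side wash_bottle 0.98 [371. 117.] [[575.0, -521.0, -0.0], [601.0, -305.0, 117.0], [706.0, -295.0, 197.0]]
side brown_bottle 0.98 [437. 166.] [[352.0, -315.0, -0.0], [377.0, -277.0, 92.0], [414.0, -265.0, 163.0]]
side beaker 0.62 [372. 234.] [[362.0, -54.0, 4.0], [395.0, -17.0, 56.0], [428.0, 12.0, 94.0]]
side tube_rack 0.95 [298. 204.] [[576.0, -55.0, -0.0], [597.0, 12.0, 54.0], [637.0, 48.0, 78.0]]
side dish_stack 0.96 [155. 268.] [[697.0, 307.0, 4.0], [724.0, 351.0, 60.0], [780.0, 390.0, 64.0]]
side spatula 0.68 [219. 310.] [[516.0, 292.0, 5.0], [538.0, 323.0, 38.0], [572.0, 349.0, 42.0]]
side cap 0.87 [221. 309.] [[516.0, 291.0, 2.0], [538.0, 322.0, 38.0], [581.0, 349.0, 42.0]]
```

View pics/scene13.png

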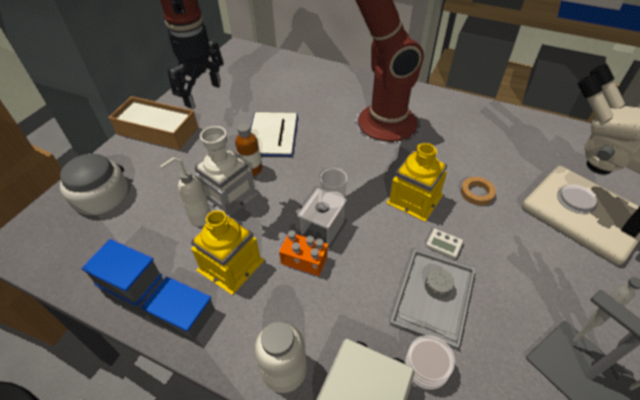

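View pics/side13.png

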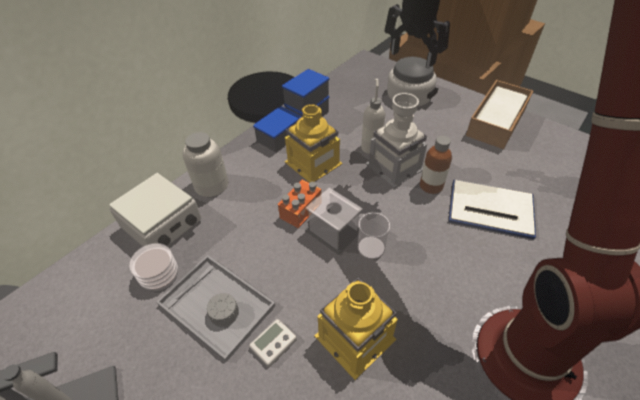

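```bash
python3 -c "
from workcell import manip
print(manip.close_job())"
```

```text
the job is handed in; nothing more can be done
None
```

The job is done and handed in at about 22.6 s. I pressed the grey jug's cap down with up to about 26 N, turned it about 63° anticlockwise and lifted it off. It now stands flat in the tray, clear of the spatula. The funnel is upright in the jug's mouth, and I set both down in contact before opening the gripper.

**Last checks:**
- **Cap:** the tray cap is centred near (547, 320), top at about 42 mm. The spatula is at x of about 650–663 mm.
- **Funnel:** its rim is at about 226–229 mm, against the expected 228, so it is fully down. Two cameras show a tilt under 1° and the wrist camera about 1.8°, which is near its noise.
- **Surroundings:** the neighbouring bottles, beaker, tube rack and dish stack measure where they were at the start. The arm is clear of everything.

**What disagreed or fell short:**
- The scene and side cameras differ by about 4–6 mm in x, so I used their average together with the wrist view.
- The gripper held the funnel partly on its rim bead (opening 63 mm) rather than only on the collar. It stayed upright and did not slip.
- The network mistook the cap for the spatula in the last side picture. The spatula was confirmed in the scene picture.

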